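# Put the specimen cup in the conditioning box and walk its sticky cover shut

## Robot

A 6-joint arm with a two-finger parallel gripper is mounted at the origin on a cart in front of the work surface, level with it; the furniture and walls round the work are solid. World frame = base frame: x ahead of the robot, y to its left, z up, the work surface at z = 0. Lengths are in m, angles in rad, forces in N, time in s.
With the tool pointing down it reaches from about 0.15 to 0.775 m from the base axis. Payload 6.1 kg.
Tool frame: the origin (TCP) lies midway between the tips of the shut fingers; the grasp point (between the pads) lies 19 mm behind it; z points along the fingers, y is the line along which they close (so a half turn about z gives the same grasp; the last joint's range is limited). The gripper opens to 85 mm and grips with 20 to 120 N. Pads are 22 mm wide; open, the fingers measure 114 mm over their backs; the gripper's body (76 mm by 85 mm) begins 54 mm behind the grasp point. The pads swing forward as they close: fully open they stand 13 mm farther back than shut.
Start: joints at [1.342, 0.126, -0.04, 1.405, 0, 1.571], TCP at [0.119, 0.511, 0.196] pointing down, gripper open.
Joint ranges: [-2.72, 2.72], [-0.95, 1.95], [-1.27, 1.35], [-1.78, 2.02], [-1.46, 1.47], [-3.14, 3.14]. Speed limits (rad/s): [2.39, 2.39, 3.01, 3.14, 3.14, 3.14].

## Interface

Orientations are given as a unit quaternion [w, x, y, z].
In Python, from station import manip gives the robot as it stands. Calls block until the motion is done:
- manip.reach(position, orientation): joint-space move of the TCP to a pose.
- manip.move_linear(position, ori=None, v=0.15, contact_N=None): straight line of the TCP; ori=None keeps the orientation; v is the mean speed in m/s. With contact_N (N) it stops when the force on the tool has changed by that much, and returns True; else False.
- manip.move_joints(angles): joint-space move.
- manip.grip(opening, grip_force=None): finger opening in m; grip_force is the grip in N (None keeps the last); returns when the fingers have stopped.
- manip.hold(seconds).
- manip.solve_ik(position, orientation): joint angles nearest the present ones, or None.
- manip.get_image(name): name is "scene" or "top" or "wrist"; returns a dict with "pixels" (384x512x3 uint8, red, green, blue), "fx", "fy", "cx", "cy" (pixels), "rvec" (rotation vector, rad) and "tvec" (3), from world to camera coordinates, as OpenCV has them; the wrist camera has in their place "mount" (4x4, takes a point from camera to tool coordinates, whose origin is the TCP and whose axes are the flange's). Camera axes: x right, y down, z forward; pixel columns grow to the right and rows downward; lengths in m; the calibration is good to about 2 mm. A picture is of the moment at which its call begins: read the wrist's pose just before it. There is no depth.
A pose or a line that the arm cannot do raises manip.PlanningError and nothing moves.
- manip.job_done(): hands the job in; it is judged then, once.
Readings, each from a call of its own:
- manip.read_time(): time.
- manip.read_qpos(): joint angles.
- manip.read_qd(): joint speeds.
- manip.read_tau(): joint torques, N m.
- manip.read_tcp_pos(): TCP position.
- manip.read_eef_rot(): TCP orientation.
- manip.read_wrist_force(): force on the tool from outside, world axes, zero at the start.
- manip.read_wrist_torque(): the same for the moment, N m.
- manip.read_gripper_width(): finger opening in m.
- manip.read_finger_force(): force on a finger pad.
Only numpy, scipy, OpenCV 4.12 (cv2) and the standard library are available. Lean on these libraries where they do the work, as an engineer would, in place of code of your own. Each camera call takes 0.05 s, during which the arm holds its last target. There are 200 camera calls.

## Task

Stand the steel sample cup upright in the open well of the white specimen box, then slide the clear cover shut until it is fully home, with the sprung roller catch clicked in on both sides. The cover binds in its runners when pushed at one side only: work it along by its two black knobs in turn, going to the other knob when it binds, and never push it harder than 60 N. Leave the sample bottle standing where it is.

Things in the scene. Friction and masses are not known exactly. Their poses are not given: they have to be found in the camera images.
- sample_cup: open stainless cup, 63 mm diameter, 66 mm high, 0.14 kg, on the bench left or right of the box; origin at the centre of its underside, z up
- specimen_box: white box 310 mm (x) x 260 mm (y), rim at z = 98.5 mm, fixed; origin at the centre of its underside; x = closing direction, away from the robot, turned up to 0.14 rad. A grey deck level with the rim roofs it up to x = 6 mm; beyond is the open well. Runner channels for the cover lie at y = +-95 to 122 mm, 18 mm below the rim; the cover's knobs stand up through the slots beside the deck
- well_floor (a point): where the cup should stand: on the inner floor, 12 mm above the bench, at box x = 80 mm, y = 0. The well's clear opening reaches from the open cover's front edge (at most box x = 28 mm) to x = 132 mm and |y| = 95 mm
- cover: clear pane 150 (x) x 204 (y) x 5 mm with black front edge, resting on two white shoes in the channels, guided with 4 mm play each side; loose, about 0.6 kg; origin at the centre of its underside (z = 80 mm), x = closing direction. Starts 110 to 133 mm open, a little skewed. Slides with 1 to 5 N; skewed 0.1 to 0.13 rad (one knob 20 to 27 mm ahead) it binds, pushing the other knob frees it
- knob_left (a point): centre (z = 115 mm) of the cover's left knob: upright black cylinder with a red ring, 16 mm diameter, z = 101 to 129 mm, at cover x = 0, y = +102 mm. Push it from behind with shut fingertips just above the rim. When home its box x is 60 to 71 mm: stop and catches sit on an adjustable keeper whose place is not given; feel for the click, then the stop
- knob_right (a point): the same at the right, cover y = -102 mm
- catch_left (a joint): lift (m) of the left sprung roller catch at the far end of the left channel: 0 is down. It rises about 3 mm as that side's front ridge passes under it, 13 to 7 mm before the rubber stop (takes some 3 to 10 N more), and drops back to 0 once that side is home, within about 2 mm of the stop
- catch_right (a joint): the same for the right catch
- sample_bottle: white plastic bottle with blue cap, 62 mm diameter, 111 mm high, on the other side of the box from the cup; origin at the centre of its underside; not to be moved
Not all that is in view belongs to the job. What is shaped like the sample_cup but pink or red is not meant.

How it is judged:
On the way:
1. the cup stands upright and released in the well, on the inner floor (horizontal distance between sample_cup and well_floor below 0.04 m and z of sample_cup in the frame of specimen_box below 0.018 m and angle between sample_cup's own z axis and vertical below 0.1 rad and contact force between the fingers and sample_cup below 0.1 N), for 0.2 s.
At the end, for the whole second after the job is handed in: Both knobs are more than 58.5 mm ahead of the box's middle with both roller catches dropped in behind the cover's ridges (lift under 1.2 mm), the cover at rest; the cup stands upright (within 0.1 rad) on the floor of the well, within 50 mm of its marked point (x of each of knob_left, knob_right in the frame of specimen_box above 0.0585 m and value of joint each of catch_left, catch_right below 0.0012 m and linear speed of cover below 0.01 m/s and z of sample_cup in the frame of specimen_box below 0.018 m and angle between sample_cup's own z axis and vertical below 0.1 rad and horizontal distance between sample_cup and well_floor below 0.05 m); the robot touches nothing.
It fails at once if the cover is pushed with more than 60 N (contact force between any of the fingers, the arm and cover above 60 N).
It fails at once if the sample bottle is moved by more than 30 mm or tipped (distance of sample_bottle from where it was at the start of the episode above 0.03 m or angle between sample_bottle's own z axis and vertical above 0.3 rad).
It also fails if it takes over 72 s, if anything falls off the work surface, if the arm or the gripper's body presses on something with over 40 N, if the wrist force passes 120 N, or if a joint passes its speed limit or range.

## Working session

There is one attempt and no reset: what is moved stays moved. The work goes in short steps, each a Python script; the robot and the scene stay as the last script left them, time stands still between calls to the robot, and variables do not carry over. Pictures are saved under pics/ and viewed, at most 10 in all, crops included, and the job is handed in when it is done.

```bash
ls; mkdir -p pics
python3 - <<'E'
from station import manip
import cv2,pickle
d={n:manip.get_image(n) for n in("scene","top")}
pickle.dump(d,open('im0.pkl','wb'))
for n in d:
    cv2.imwrite(f'pics/{n}0.png',d[n]["pixels"][:,:,::-1]); print(n,{k:v for k,v in d[n].items() if k!="pixels"})
print(manip.read_time(),manip.read_eef_rot())
E
```

```text
pics
scene {'fx': 390.1387019743503, 'fy': 390.1387019743503, 'cx': 259.30138995462244, 'cy': 195.29073407003725, 'rvec': array([ 1.91986816, -0.82604897,  0.49938849]), 'tvec': array([-0.31795242,  0.26798649,  0.88118334])}
top {'fx': 483.45874726686077, 'fy': 483.45874726686077, 'cx': 253.23209795774926, 'cy': 190.4857746624667, 'rvec': array([ 1.63677604, -2.36610931,  0.47843362]), 'tvec': array([0.22882354, 0.47199971, 1.70014015])}
0.1 [-9.29918499e-05  1.14127468e-01  9.93465829e-01 -7.48020018e-04]
```

View pics/top0.png

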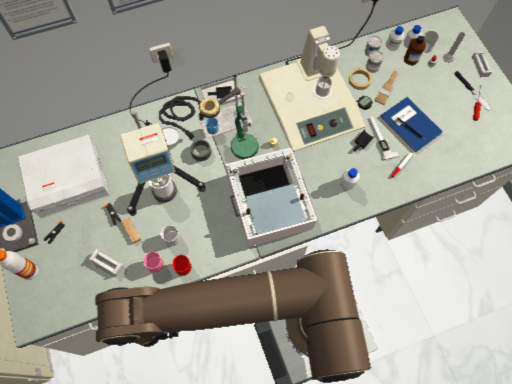

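View pics/scene0.png

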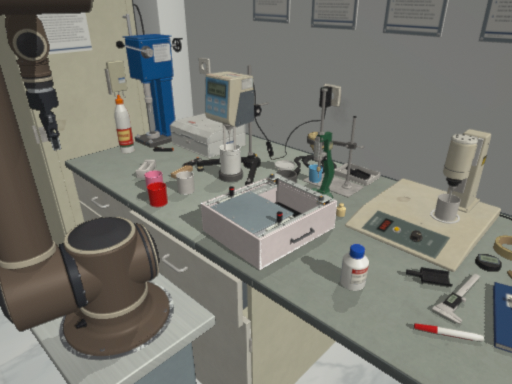

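Top view: box centred near (270,195), with steel cup at (169,234), pink and red decoys at (153,262) and (181,265), and bottle at (351,178). In the scene view the knobs are at about (231,190) and (279,216). Next I zoom in.

```bash
cat > h.py <<'E'
import numpy as np, cv2, pickle
from scipy.spatial.transform import Rotation as R
def cam(im):
    Rm=cv2.Rodrigues(np.asarray(im["rvec"]))[0]; return Rm,np.asarray(im["tvec"])
def ray(im,u,v):
    Rm,t=cam(im); d=Rm.T@np.array([(u-im["cx"])/im["fx"],(v-im["cy"])/im["fy"],1.]); return -Rm.T@t,d
def onz(im,u,v,z):
    o,d=ray(im,u,v); return o+d*(z-o[2])/d[2]
def proj(im,p):
    Rm,t=cam(im); q=Rm@np.asarray(p,float)+t; return im["fx"]*q[0]/q[2]+im["cx"],im["fy"]*q[1]/q[2]+im["cy"]
def tri(i1,p1,i2,p2):
    o1,d1=ray(i1,*p1);o2,d2=ray(i2,*p2)
    s=np.linalg.lstsq(np.c_[d1,-d2],o2-o1,rcond=None)[0]; a=o1+d1*s[0];b=o2+d2*s[1]
    return (a+b)/2,np.linalg.norm(a-b)
E
python3 - <<'E'
from h import *
d=pickle.load(open('im0.pkl','rb'));T=d['top']["pixels"][:,:,::-1];S=d['scene']["pixels"][:,:,::-1]
a=cv2.resize(T[140:250,222:322],None,fx=4,fy=4,interpolation=cv2.INTER_CUBIC)   # 400x440
b=cv2.resize(S[165:265,195:345],(400,267),interpolation=cv2.INTER_CUBIC)
c=cv2.resize(T[215:281,131:201],(210,173),fx=0,fy=0,interpolation=cv2.INTER_CUBIC)
e=cv2.resize(S[160:215,140:210],(190,173),interpolation=cv2.INTER_CUBIC)
out=np.zeros((440,800,3),np.uint8);out[:440,:400]=a;out[:267,400:]=b;out[267:,400:610]=c;out[267:,610:]=e
cv2.imwrite('pics/crop1.png',out)
E
```

```text
(no output)
```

View pics/crop1.png

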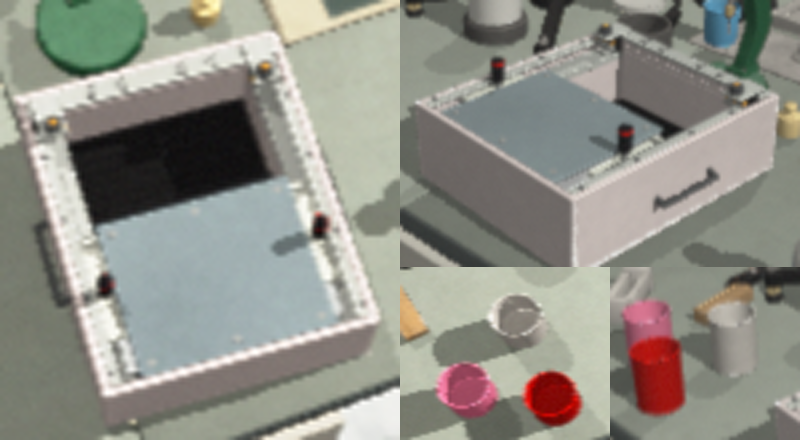

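The crop shows the rim corners at crop (15,97), (275,33), (380,320), (103,397) at 4x. The red knob rings are at (105,285) and (320,222), and the cup's rim ellipse is clear. Now to turn these into numbers.

Run:
```python
from h import *
d=pickle.load(open('im0.pkl','rb'));Ti=d['top'];Si=d['scene']
pts=[(15,97),(275,33),(380,320),(103,397)]
P=np.array([onz(Ti,222+(x-1.5)/4,140+(y-1.5)/4,.0985)[:2] for x,y in pts]);print(P.round(4))
c=P.mean(0);xd=(P[0]+P[1]-P[2]-P[3])/2;yd=(P[0]+P[3]-P[1]-P[2])/2
print('box',c,np.linalg.norm(xd),np.linalg.norm(yd),np.arctan2(xd[1],xd[0]),np.arctan2(-yd[0],yd[1]))
# white rim box check by scene corners: crop scale 400/150
s=400/150
for (x,y) in [(420-400,103),(572-400,197),(775-400,97),(617-400,22)]:
    print('scene',onz(Si,195+x/s-.3,165+y/s-.3,.0985)[:2].round(4))
def red(im,box):
    x0,y0,x1,y1=box;h=cv2.cvtColor(im["pixels"][y0:y1,x0:x1],cv2.COLOR_RGB2HSV).astype(int)
    m=((h[...,0]<12)|(h[...,0]>168))&(h[...,1]>110)&(h[...,2]>60)
    ys,xs=np.nonzero(m);w=h[...,1][m];print(len(xs));return (xs*w).sum()/w.sum()+x0,(ys*w).sum()/w.sum()+y0
kl=(red(Ti,(240,202,258,220)),red(Si,(222,180,240,198)));kr=(red(Ti,(294,188,310,204)),red(Si,(270,207,290,226)))
th=(np.arctan2(xd[1],xd[0])+np.arctan2(-yd[0],yd[1]))/2;Rm=np.array([[np.cos(th),np.sin(th)],[-np.sin(th),np.cos(th)]])
for k in(kl,kr):
    p,e=tri(Ti,k[0],Si,k[1]);print('knob',k,p.round(4),e.round(4),'box',Rm@(p[:2]-c))
# cup: dark/grey; rim ellipse centres from crops
ct=(131+(517-400-.0)/3,215+(316-267)/ (173/66)); cs=(140+(733-610)/(190/70),160+(316-267)/(173/55))
p,e=tri(Ti,ct,Si,cs);print('cup rim',ct,cs,p,e,onz(Ti,*ct,.066))
b=(352,173);print('bottle',onz(Ti,*b,.108),onz(Si,356,251,.111))
for n,i in d.items():
  hsv=cv2.cvtColor(i["pixels"],cv2.COLOR_RGB2HSV)
print('decoys',onz(Ti,131+(467-400)/3,215+(383-267)/2.62,.066),onz(Ti,131+(553-400)/3,215+(391-267)/2.62,.066))
```

```text
[[ 0.6608  0.1084]
 [ 0.6372 -0.1484]
 [ 0.3334 -0.126 ]
 [ 0.3537  0.1335]]
box [ 0.49627485 -0.0081326 ] 0.3064030128998644 0.25910086828156276 -0.07773912472676954 -0.08501237836223824
scene [0.3508 0.1235]
scene [ 0.3321 -0.1231]
scene [ 0.6286 -0.1506]
scene [0.6599 0.1088]
2
10
1
11
knob ((np.float64(247.99159663865547), np.float64(211.50420168067228)), (np.float64(231.44990665836963), np.float64(188.79589296826384))) [0.443  0.0976 0.1208] 0.0014 box [-0.06173034  0.10104115]
knob ((np.float64(301.0), np.float64(193.0)), (np.float64(279.4190476190476), np.float64(214.48459383753502))) [ 0.4372 -0.105   0.1189] 0.0114 box [-0.05102661 -0.10135882]
cup rim (170.0, 233.6936416184971) (185.31578947368422, 175.57803468208093) [0.48387714 0.38730426 0.05939025] 0.0010413385732173485 [0.48098453 0.38715991 0.066     ]
bottle [ 0.45346586 -0.32140509  0.108     ] [ 0.43571218 -0.33457477  0.111     ]
decoys [0.41045966 0.47043851 0.066     ] [0.36379982 0.37814778 0.066     ]
```

```bash
cat >> h.py <<'E'
def Q(phi):
    a=(np.pi+phi)/2; return [0.,np.cos(a),np.sin(a),0.]
def wrist(manip):
    p=np.asarray(manip.read_tcp_pos());q=np.asarray(manip.read_eef_rot());im=dict(manip.get_image("wrist"))
    Rt=R.from_quat(q[[1,2,3,0]]).as_matrix();M=np.asarray(im["mount"])
    Rc=Rt@M[:3,:3];tc=p+Rt@M[:3,3]
    im["rvec"]=cv2.Rodrigues(Rc.T)[0].ravel();im["tvec"]=-Rc.T@tc
    return im
E
python3 - <<'E'
from station import manip
from h import *
print(manip.read_time())
w={}
manip.reach([.47,.38,.27],Q(-.08)); w['cup']=wrist(manip);print(manip.read_time(),w['cup']['mount'].round(3).tolist(),w['cup']['fx'])
manip.reach([.49,-.008,.36],Q(-.08)); w['box']=wrist(manip);print(manip.read_time(),manip.read_qpos())
pickle.dump(w,open('w1.pkl','wb'))
out=np.zeros((600,800,3),np.uint8)
cv2.imwrite('pics/w1.png',cv2.resize(np.hstack([w['cup']['pixels'],w['box']['pixels']])[:,:,::-1],(800,300),interpolation=cv2.INTER_AREA))
E
```

```text
0.1
1.575 [[-0.0, -0.957, -0.29, 0.074], [1.0, -0.0, 0.001, -0.0], [-0.001, -0.29, 0.957, -0.178], [0.0, 0.0, 0.0, 1.0]] 321.85824178887304
3.1083 [-1.45904316e-02  1.20650792e-01  3.19896630e-01  1.77079903e+00
  1.99954301e-04  6.39128938e-02]
```

View pics/w1.png

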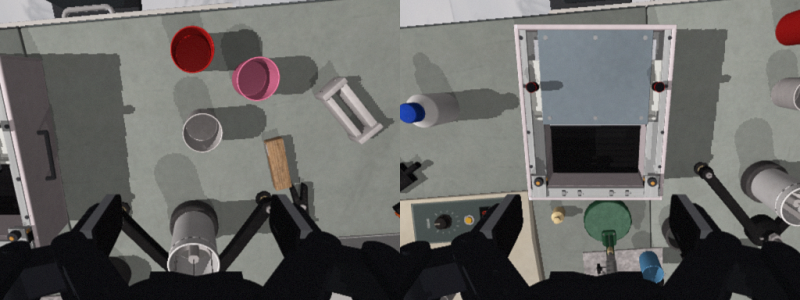

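The left half shows the cup at (203,132) at half scale, with its surroundings clear of the fingers. The right half shows the whole box: knobs at (532,87) and (658,87), well open in front. Now I measure at full resolution.

Run:
```python
from h import *
w=pickle.load(open('w1.pkl','rb'));B=w['box'];C=w['cup']
a=cv2.resize(B['pixels'][25:265,140:365,::-1],None,fx=2.5,fy=2.5,interpolation=cv2.INTER_CUBIC)
b=cv2.resize(C['pixels'][135:205,225:295,::-1],(236,236),interpolation=cv2.INTER_CUBIC)
out=np.zeros((600,800,3),np.uint8);out[:,:562]=a[:600,:562];out[:236,564:]=b
cv2.imwrite('pics/crop2.png',out)
def red(im,box):
    x0,y0,x1,y1=box;h=cv2.cvtColor(im["pixels"][y0:y1,x0:x1],cv2.COLOR_RGB2HSV).astype(int)
    m=((h[...,0]<12)|(h[...,0]>168))&(h[...,1]>110)&(h[...,2]>50)
    ys,xs=np.nonzero(m);return len(xs),xs.mean()+x0,ys.mean()+y0
for bx in [(155,95,185,130),(315,95,348,130)]: print(red(B,bx))
g=cv2.cvtColor(C['pixels'],cv2.COLOR_RGB2GRAY)[135:205,225:295]
h=cv2.HoughCircles(cv2.resize(g,None,fx=4,fy=4),cv2.HOUGH_GRADIENT,1,200,param1=120,param2=20,minRadius=80,maxRadius=130);print(h)
for x,y,r in (h[0] if h is not None else []):
    p=onz(C,225+(x-1.5)/4,135+(y-1.5)/4,.066); q=onz(C,225+(x+r)/4,135+y/4,.066);print(p,np.linalg.norm(p-q))
# dark knob tops
for bx in [(155,95,185,130),(315,95,348,130)]:
    x0,y0,x1,y1=bx;m=(B['pixels'][y0:y1,x0:x1].max(2)<45);ys,xs=np.nonzero(m);print('dark',len(xs),xs.min()+x0,xs.max()+x0,ys.min()+y0,ys.max()+y0)
```

```text
(28, np.float64(169.35714285714286), np.float64(109.53571428571429))
(37, np.float64(329.3243243243243), np.float64(111.05405405405405))
[[[135.5 136.5  98. ]]]
[0.48102574 0.3891067  0.066     ] 0.030139268276545995
dark 130 162 177 105 117
dark 124 323 341 106 116
```

View pics/crop2.png

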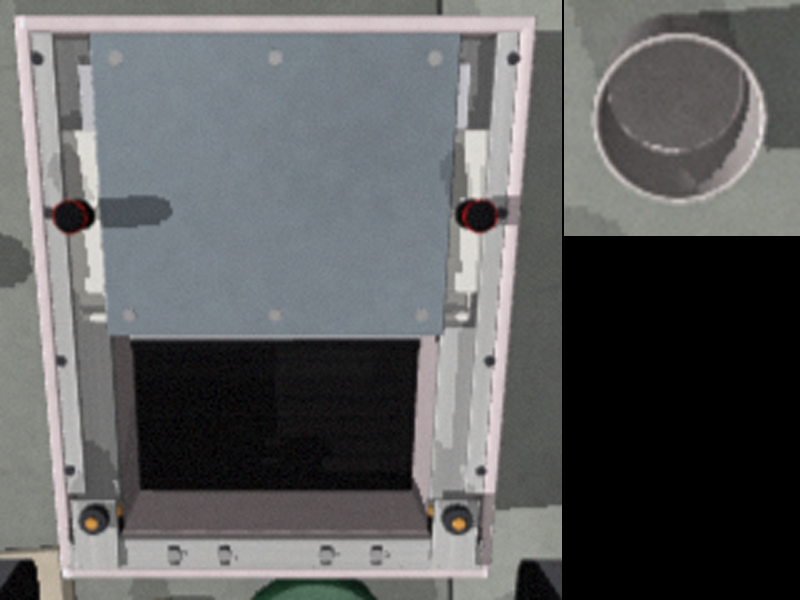

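Run:
```python
from h import *
w=pickle.load(open('w1.pkl','rb'));B=w['box'];C=w['cup']
f=lambda x,y,z:onz(B,140+(x-.75)/2.5,25+(y-.75)/2.5,z)[:2]
P=np.array([f(x,y,.0985) for x,y in [(17,17),(534,17),(488,576),(65,576)]]) # near-right, near-left, far-left, far-right
c=P.mean(0);xd=(P[2]+P[3]-P[0]-P[1])/2;yd=(P[1]+P[2]-P[0]-P[3])/2
a1,a2=np.arctan2(xd[1],xd[0]),np.arctan2(-yd[0],yd[1]);print(P.round(4),c,np.linalg.norm(xd),np.linalg.norm(yd),a1,a2)
th=(a1+a2)/2;Rm=np.array([[np.cos(th),np.sin(th)],[-np.sin(th),np.cos(th)]])
for k in [(71,216),(480,216)]:
    p=f(*k,.127);print('knob',p,'box',Rm@(p-c))
print('front edge',Rm@(f(107,334,.085)-c),Rm@(f(442,334,.085)-c),'deck',)
print('cup',onz(C,259.3,169.5,.066),np.linalg.norm(onz(C,259.3+25.6,169.5,.066)-onz(C,259.3,169.5,.066)))
```

```text
[[ 0.3309 -0.1237]
 [ 0.351   0.1313]
 [ 0.6571  0.1075]
 [ 0.6367 -0.1476]] [ 0.49392131 -0.00811711] 0.3068514471543456 0.2558307603625981 -0.07776542061834901 -0.07927861401579096
knob [ 0.42688079 -0.10452019] box [-0.05927197 -0.10136478]
knob [0.44287502 0.0971518 ] box [-0.05914644  0.10094041]
front edge [ 0.0077324  -0.09617157] [0.00787886 0.09434518] deck
cup [0.4820288  0.39000598 0.066     ] 0.03102142732784904
```

```bash
cat >> h.py <<'E'
C0=np.array([.494,-.0081]);TH=-.0785
def bw(x,y,z): return [*(C0+np.array([[np.cos(TH),-np.sin(TH)],[np.sin(TH),np.cos(TH)]])@[x,y]),z]
def wb(p): return np.array([[np.cos(TH),np.sin(TH)],[-np.sin(TH),np.cos(TH)]])@(np.asarray(p)[:2]-C0)
E
python3 - <<'E'
from station import manip
from h import *
c=[.4820,.3895];q=Q(TH)
manip.reach([*c,.13],q)
print(manip.move_linear([*c,.025],v=.15,contact_N=12),manip.read_tcp_pos())
manip.grip(.04,40);print('w',manip.read_gripper_width(),manip.read_finger_force())
manip.move_linear([*c,.21],v=.25);print('w',manip.read_gripper_width(),manip.read_time(),manip.read_wrist_force())
cv2.imwrite('pics/lift.png',manip.get_image("scene")["pixels"][:,:,::-1])
E
```

```text
False [0.48271578 0.38975897 0.02610622]
w 0.04002747475227469 4.528679375653155
w 0.03986469665767557 7.0417 [ 0.23401665 -0.87077064 -0.98652126]
```

View pics/lift.png

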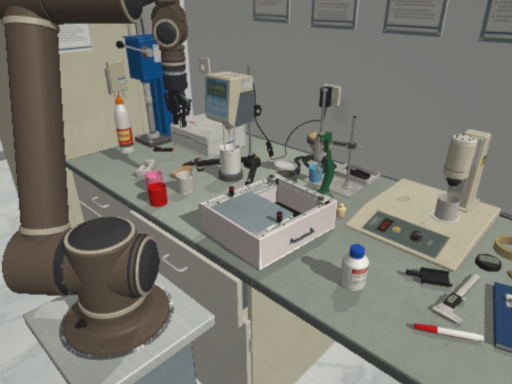

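The scene shows the cup still standing at about (186,183), not in the gripper. I'll check the projection of the TCP and the wrist view.

Run:
```python
from station import manip
from h import *
p=manip.read_tcp_pos();d=pickle.load(open('im0.pkl','rb'));S=d['scene']
print(p,proj(S,p),'cup proj',proj(S,[.482,.39,.066]),proj(d['top'],[.482,.39,.066]))
w=wrist(manip);pickle.dump(w,open('w2.pkl','wb'))
T=manip.get_image('top')['pixels'];s=manip.get_image('scene')['pixels']
out=np.hstack([w['pixels'],cv2.resize(np.vstack([T[200:290,110:230],s[60:210,100:300][:,:120*200//120]]) if 0 else T[190:290,110:210],(384,384)) ])[:,:,::-1]
cv2.imwrite('pics/w2.png',cv2.resize(out,(800,343)))
a=s.astype(int)-S['pixels']; print(np.abs(a[165:200,170:200]).mean())
```

```text
[0.48139082 0.38904528 0.20801127] (np.float64(180.4129891977686), np.float64(136.10312999660783)) cup proj (np.float64(184.13408606273606), np.float64(173.90098152280197)) (np.float64(169.17079618657243), np.float64(233.70708512385653))
2.6504761904761907
```

View pics/w2.png

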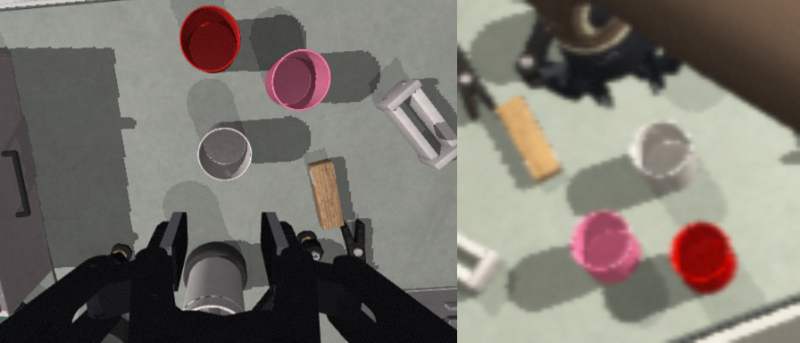

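The wrist view shows the cup standing directly under the TCP, at (225,153), not moved, with the fingers at 40 mm. So position was right but the grip didn't hold. I'll repeat slowly, watching width and force step by step.

Run:
```python
from station import manip
from h import *
c=[.4820,.3895]
manip.grip(.085,40);print('open',manip.read_gripper_width())
print(manip.move_linear([*c,.08],v=.2,contact_N=8),manip.read_tcp_pos())
print(manip.move_linear([*c,.022],v=.08,contact_N=8),manip.read_tcp_pos(),manip.read_wrist_force())
S=[manip.get_image('scene')['pixels']]
for o in (.07,.064,.060,.056):
    manip.grip(o,40);print(o,manip.read_gripper_width(),manip.read_finger_force(),manip.read_wrist_force().round(2))
S.append(manip.get_image('scene')['pixels']);W=wrist(manip)['pixels']
out=np.hstack([cv2.resize(np.vstack([s[110:210,120:250] for s in S]),(390,600)),cv2.resize(W,(400,300)) if 0 else np.vstack([cv2.resize(W,(400,300)),np.zeros((300,400,3),np.uint8)])])
cv2.imwrite('pics/g.png',out[:,:,::-1]);print(manip.read_time())
```

```text
open 0.08497562308991512
False [0.48252585 0.38989788 0.08117123]
False [0.48228193 0.38970656 0.02241764] [0.93205485 0.83893159 1.00791605]
0.07 0.07010983862969385 0.0 [-0.25 -0.59  0.02]
0.064 0.06426700362507602 0.0 [ 0.66 -0.   -0.65]
0.06 0.0601909951359235 8.961192311835475 [-0.72 -0.6   2.62]
0.056 0.05818828338459907 41.284753462532535 [-1.96 -2.28  7.11]
10.55
```

Now it grips (41 N at 58 mm). Lifting gently to check.

Run:
```python
from station import manip
from h import *
c=[.4820,.3895]
for z in (.03,.05,.21):
    manip.move_linear([*c,z],v=.06 if z<.1 else .15);print(manip.read_gripper_width(),manip.read_finger_force(),manip.read_wrist_force().round(2),manip.read_tcp_pos())
s=manip.get_image('scene')['pixels'];W=wrist(manip)['pixels']
g=cv2.imread('pics/g.png')[:,:,::-1]
out=np.hstack([g[:,:390],np.vstack([cv2.resize(W,(400,300)),cv2.resize(s[60:210,110:310],(400,300))])])
cv2.imwrite('pics/g2.png',out[:,:,::-1]);print(manip.read_time())
```

```text
0.05815580607436725 42.83732197713107 [ 0.45  0.07 -1.72] [0.48225258 0.38968722 0.03030034]
0.05796636594629781 42.89308728184551 [ 0.44 -0.04 -1.64] [0.48229012 0.38973616 0.05054202]
0.05818074901046961 42.89219047408551 [ 0.33 -0.34 -2.57] [0.48168963 0.38923773 0.20895108]
12.6333
```

View pics/g2.png

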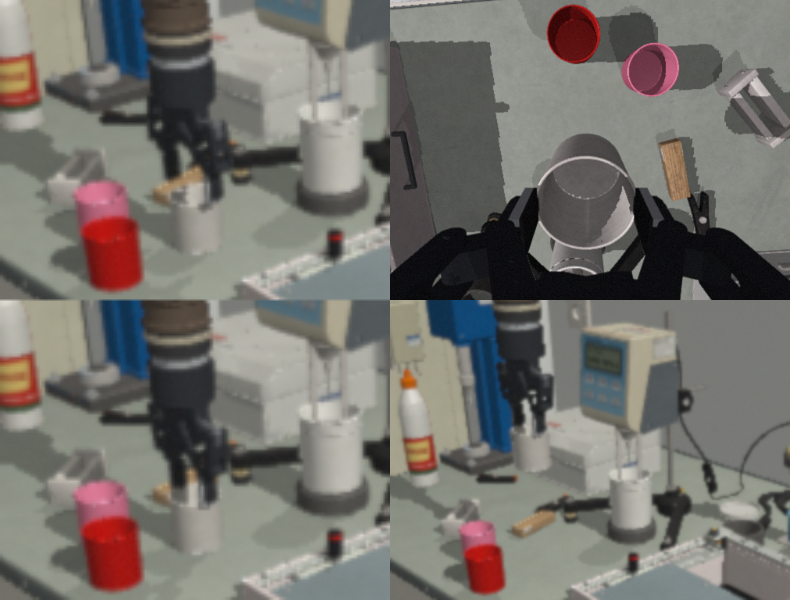

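The cup is held upright (lower-right crop, (530,448)) and the decoys are untouched. Carrying it to the well.

Run:
```python
from station import manip
from h import *
P=manip.move_linear
P([.48,.15,.21],v=.3)
P(bw(.08,0,.21),v=.3)
P(bw(.08,0,.055),v=.12)
print(P(bw(.08,0,.031),v=.03,contact_N=5),manip.read_tcp_pos(),wb(manip.read_tcp_pos()),manip.read_wrist_force().round(2))
manip.grip(.07);print(manip.read_gripper_width(),manip.read_finger_force())
manip.grip(.085)
P(bw(.08,0,.20),v=.15)
print(manip.read_time(),manip.read_finger_force())
P(bw(-.02,0,.30),v=.3)
w=wrist(manip);pickle.dump(w,open('w3.pkl','wb'));cv2.imwrite('pics/w3.png',w['pixels'][:,:,::-1]);print(manip.read_time())
```

```text
True [ 0.57400356 -0.01435527  0.03499104] [8.02477165e-02 3.78259149e-05] [0.59 0.15 3.39]
0.07005753601280958 0.0
18.2833 0.0
18.9583
```

View pics/w3.png

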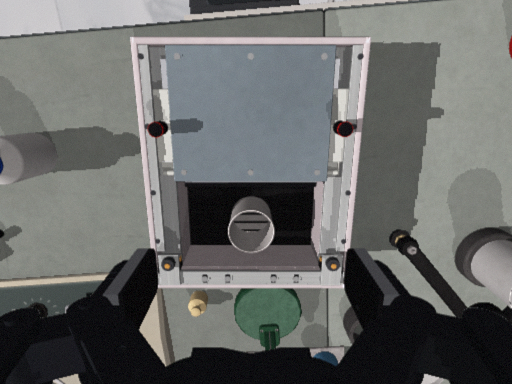

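The cup stands upright in the well (rim centre near (251,229)), and the knobs are level at (157,129) and (344,129). Now I alternate pushes with shut fingers.

```bash
cat > push.py <<'E'
from station import manip
from h import *
Y=.102; Z=.109; OFF=.019
def at(x,side,z=Z,v=.25): manip.move_linear(bw(x,side*Y,z),v=v)
def push(side,kfrom,kto,N=20,v=.05):
    """cross behind knob `side` now at kfrom, push it to kto; returns the knob's estimated box x"""
    p=wb(manip.read_tcp_pos()); start=kfrom-OFF-.008
    here=np.sign(p[1]) ; back=min(p[0]-.008,start)
    if here!=side:
        at(back,here); at(back,side,v=.3)
    if start-back>.004: at(start,side)
    hit=manip.move_linear(bw(kto-OFF,side*Y,Z),v=v,contact_N=N)
    f=manip.read_wrist_force();k=wb(manip.read_tcp_pos())[0]+OFF
    print('L' if side>0 else 'R','to',round(kto,4),'hit' if hit else '   ',round(k,4),'F',f.round(1),'t',round(manip.read_time(),2),flush=True)
    return k,hit
E
python3 - <<'E'
from push import *
manip.grip(0.0)
manip.reach(bw(-.11,Y,.17),Q(TH)); at(-.11,1,v=.15)
k={1:-.059,-1:-.059}; s=1
k[1],h=push(1,k[1],-.046)
for _ in range(2):
    if h: break
    s=-s; k[s],h=push(s,k[s],k[-s]+.014)
pickle.dump((k,s),open('k.pkl','wb'));print(k)
E
```

```text
L to -0.046     -0.046 F [ 0.6 -0.2 -0.4] t 21.88
R to -0.032     -0.0323 F [-0.6 -0.4  0.6] t 23.81
L to -0.0183     -0.0185 F [ 0.   0.8 -0.5] t 25.76
{1: np.float64(-0.0185125437102211), -1: np.float64(-0.03225845163032395)}
```

Run:
```python
from push import *
im=manip.get_image('scene');h=cv2.cvtColor(im["pixels"],cv2.COLOR_RGB2HSV).astype(int)
m=((h[...,0]<12)|(h[...,0]>168))&(h[...,1]>110)&(h[...,2]>60);m[:165]=0;m[260:]=0;m[:,:205]=0;m[:,345:]=0
n,l,st,ce=cv2.connectedComponentsWithStats(m.astype(np.uint8))
for i in range(1,n):print(st[i][4],ce[i],wb(onz(im,*ce[i],.122)))
for u in[(231.45,188.8),(279.4,214.5)]:print('before',wb(onz(im,*u,.122)))
```

```text
10 [231.5 188.8] [-0.05962692  0.09944944]
12 [279.41666667 214.58333333] [-0.06038543 -0.1051498 ]
before [-0.0597379   0.09954983]
before [-0.06011192 -0.10481021]
```

The knobs have not moved: box x is still -0.060 on both. So the shut tips passed over them, and the height is off. I'll feel for it by touching the deck (z = 98.5 mm).

Run:
```python
from push import *
print(manip.read_gripper_width(),manip.read_tcp_pos(),manip.read_eef_rot(),Q(TH))
manip.move_linear(bw(-.09,.06,.112),v=.3)
h=manip.move_linear(bw(-.09,.06,.07),v=.025,contact_N=6)
print(h,manip.read_tcp_pos(),manip.read_wrist_force().round(1),manip.read_time())
manip.move_linear(bw(-.09,.06,.112),v=.2)
```

```text
-9.70030347205616e-05 [0.46455065 0.09653607 0.10891706] [-2.01093922e-04  3.91622507e-02  9.99232843e-01 -4.98646506e-05] [0.0, np.float64(0.03923992292989504), np.float64(0.9992298176337894), 0.0]
False [0.40909077 0.05878643 0.07011957] [-0.2 -0.2  0.2] 28.0167
```

Run:
```python
from push import *
manip.move_linear(bw(-.09,.06,.075),v=.25)
h=manip.move_linear(bw(-.09,.06,.035),v=.025,contact_N=6)
print(h,manip.read_tcp_pos(),manip.read_wrist_force().round(1),manip.read_time())
manip.move_linear(bw(-.09,.06,.10),v=.2)
im=manip.get_image('scene');cv2.imwrite('pics/d.png',im['pixels'][:,:,::-1])
print(proj(im,manip.read_tcp_pos()))
g=im['pixels'][60:230,150:330].max(2);dark=(g<50)
print([ (y+60,np.nonzero(dark[y])[0].min()+150,np.nonzero(dark[y])[0].max()+150) for y in range(0,170,6) if dark[y].any()])
```

```text
True [0.40905008 0.05879596 0.06324744] [-1.5  0.3  6.2] 29.4
(np.float64(232.0230378184473), np.float64(203.3124335640316))
[(84, np.int64(208), np.int64(216)), (90, np.int64(207), np.int64(329)), (96, np.int64(209), np.int64(329)), (102, np.int64(214), np.int64(329)), (108, np.int64(254), np.int64(259)), (114, np.int64(254), np.int64(258)), (132, np.int64(219), np.int64(226)), (138, np.int64(217), np.int64(220)), (144, np.int64(217), np.int64(269)), (150, np.int64(154), np.int64(271)), (156, np.int64(220), np.int64(253)), (162, np.int64(195), np.int64(322)), (168, np.int64(219), np.int64(255)), (174, np.int64(221), np.int64(252)), (180, np.int64(226), np.int64(236)), (186, np.int64(232), np.int64(234)), (216, np.int64(277), np.int64(278))]
```

The shut tips touch the deck at TCP z = 0.063, so they really end 35 mm behind the reported TCP. I'll correct Z to put the tips at about 106 mm and push again.

```bash
sed -i 's/Z=.109/Z=.071/' push.py
cat >> push.py <<'E'
def knobs():
    im=manip.get_image('scene');h=cv2.cvtColor(im["pixels"],cv2.COLOR_RGB2HSV).astype(int)
    m=((h[...,0]<12)|(h[...,0]>168))&(h[...,1]>110)&(h[...,2]>60);m[:165]=0;m[260:]=0;m[:,:205]=0;m[:,345:]=0
    n,l,st,ce=cv2.connectedComponentsWithStats(m.astype(np.uint8))
    print('seen',[wb(onz(im,*ce[i],.122)).round(3).tolist() for i in range(1,n) if st[i][4]>2])
E
python3 - <<'E'
from push import *
at(-.11,1,z=.10); at(-.11,1,v=.15)
k={1:-.059,-1:-.059}; s=1
k[1],h=push(1,k[1],-.046)
if not h:
    s=-1; k[s],h=push(s,k[s],k[-s]+.014)
pickle.dump((k,s),open('k.pkl','wb'));knobs()
E
```

```text
L to -0.046     -0.0457 F [-0.  -0.  -1.3] t 31.27
R to -0.0317     -0.0316 F [-0.7 -0.8  0.5] t 33.22
seen [[-0.046, 0.099], [-0.031, -0.106]]
```

Contact now works and the seen knob positions match. Continuing.

Run:
```python
from push import *
k,s=pickle.load(open('k.pkl','rb'))
while min(k.values())<.028:
    s=-s; k[s],h=push(s,k[s],min(k[-s]+.015,.042),v=.08)
    if h: break
pickle.dump((k,s),open('k.pkl','wb'));knobs()
```

```text
L to -0.0166     -0.0162 F [-0.1 -0.6  0.2] t 34.97
R to -0.0012     -0.0009 F [-0.1 -0.1  0.4] t 36.68
L to 0.0141     0.0145 F [-0.1 -0.5  0.2] t 38.4
R to 0.0295     0.0298 F [ 0.6 -0.7 -0.4] t 40.12
L to 0.042     0.0423 F [-0.1 -0.3  0.2] t 41.79
seen [[0.044, 0.1], [0.031, -0.104]]
```

Run:
```python
from push import *
k,s=pickle.load(open('k.pkl','rb'))
for s,t in((-1,.056),(1,.068),(-1,.076),(1,.076)):
    k[s],h=push(s,k[s],t,N=25,v=.04)
pickle.dump((k,s),open('k.pkl','wb'));knobs()
```

```text
R to 0.056     0.0564 F [ 0.1 -0.2 -0.2] t 43.93
L to 0.068 hit 0.0599 F [-1.1 -0.2  0.6] t 45.73
R to 0.076 hit 0.0593 F [-1.7 -0.5  1.5] t 47.27
L to 0.076 hit 0.0591 F [-1.7 -0.2  1.5] t 48.75
seen [[0.061, 0.098], [0.058, -0.103]]
```

Run:
```python
from push import *
k,s=pickle.load(open('k.pkl','rb'))
for s in(1,-1):
    k[s],h=push(s,.059,.078,N=38,v=.035)
pickle.dump((k,s),open('k.pkl','wb'))
at(.02,-1); manip.move_linear(bw(-.02,-.05,.10),v=.25);manip.move_linear(bw(-.02,0,.265),v=.25)
w=wrist(manip);pickle.dump(w,open('w4.pkl','wb'));knobs();print(manip.read_time())
a=cv2.resize(w['pixels'][20:300,110:400],(800,600) if 0 else (621,600),interpolation=cv2.INTER_CUBIC);cv2.imwrite('pics/w4.png',a[:,:,::-1])
```

```text
L to 0.078 hit 0.0582 F [-3.2  0.   1.8] t 49.16
R to 0.078 hit 0.0572 F [-3.4  0.1  3.4] t 50.75
seen [[0.059, 0.1], [0.059, -0.103]]
52.375
```

View pics/w4.png

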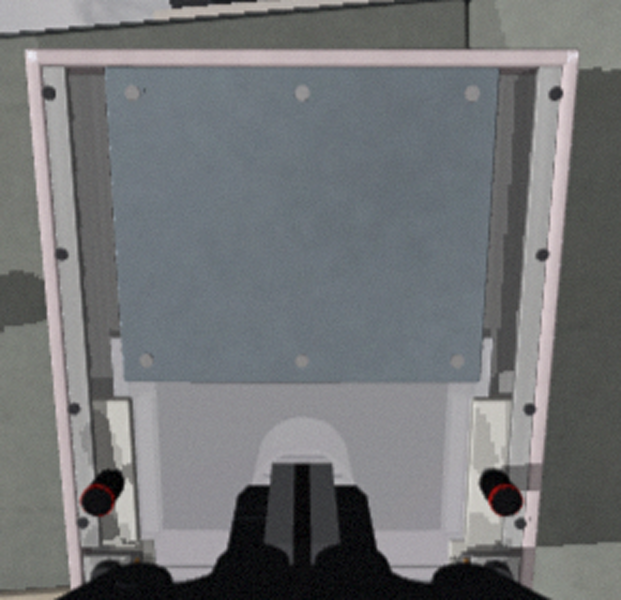

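The last picture shows the cover over the well, knobs level at (98,493) and (505,493), and the cup standing under the pane. The catches are hidden by the gripper, so I'll confirm the stop by a slow, quasi-static press on each side.

Run:
```python
from push import *
manip.move_linear(bw(.03,Y,.11),v=.25); at(.035,1,v=.15)
k,s=pickle.load(open('k.pkl','rb'))
for s in(1,-1):
    k[s],h=push(s,.062,.072,N=40,v=.015); knobs()
```

```text
L to 0.072 hit 0.0564 F [-3.3 -0.2  3.1] t 54.78
seen [[0.061, 0.098], [0.059, -0.103]]
R to 0.072 hit 0.0552 F [-3.8  0.1  2.4] t 56.98
seen [[0.058, 0.102], [0.06, -0.107]]
```

Run:
```python
from push import *
w=pickle.load(open('w4.pkl','rb'));B=pickle.load(open('w1.pkl','rb'))['box'];w3=pickle.load(open('w3.pkl','rb'))
def rings(im,name):
    h=cv2.cvtColor(im["pixels"],cv2.COLOR_RGB2HSV).astype(int)
    m=((h[...,0]<12)|(h[...,0]>168))&(h[...,1]>110)&(h[...,2]>50);m[:,:140]=0;m[:,370:]=0;m[:90]=0;m[290:]=0
    n,l,st,ce=cv2.connectedComponentsWithStats(cv2.dilate(m.astype(np.uint8),np.ones((3,3))))
    for i in range(1,n):
        if st[i][4]>20:
            x,y,ww,hh=st[i][:4];u=(x+(ww-1)/2,y+(hh-1)/2);print(name,st[i],wb(onz(im,*u,.126)).round(4))
rings(B,'start');rings(w3,'w3');rings(w,'w4')
f=lambda x,y:wb(onz(w,110+x/2.1414-.3,20+y/2.1414-.3,.0985)).round(4)
print(f(27,50),f(577,51))
```

```text
start [160 104  16  16 112] [-0.0588 -0.1024]
start [324 104  16  15 126] [-0.0593  0.1009]
w3 [146 121  19  18 156] [-0.0586 -0.1028]
w3 [336 120  19  18 173] [-0.0597  0.1013]
w4 [148 245  17  17 121] [ 0.0594 -0.1016]
w4 [337 245  16  14 103] [0.0577 0.0995]
[-0.1535 -0.1284] [-0.1531  0.1274]
```

Run:
```python
from push import *
x=wb(manip.read_tcp_pos())[0];t=manip.read_time();print(x,t,manip.read_wrist_force().round(1))
for i in range(14):
    x+=.0008; h=manip.move_linear(bw(x,-Y,Z),v=.02,contact_N=18)
    F=manip.read_wrist_force();p=wb(manip.read_tcp_pos())[0];print(round(x,4),round(p,4),F[0].round(1),h,round(manip.read_time(),2),flush=True)
    if F[0]<-30 or manip.read_time()>60.5: break
```

```text
0.03615022466954215 57.025 [-3.4 -0.2  2.9]
0.037 0.0362 -4.7 False 57.27
0.0378 0.0363 -7.1 False 57.52
0.0386 0.0363 -9.6 False 57.77
0.0394 0.0363 -11.9 False 58.02
0.0402 0.0363 -13.8 False 58.27
0.041 0.0364 -16.2 False 58.52
0.0418 0.0364 -19.5 False 58.77
0.0426 0.0364 -21.8 False 59.02
0.0434 0.0364 -23.9 False 59.27
0.0442 0.0364 -26.6 False 59.52
0.045 0.0364 -28.9 False 59.77
0.0458 0.0364 -31.8 False 60.02
```

```bash
python3 - <<'E'
from push import *
A=manip.get_image('scene')
at(.02,-1); manip.move_linear(bw(.0,-.05,.11),v=.3);manip.move_linear(bw(-.02,0,.30),v=.3)
manip.hold(.1)
w=wrist(manip);S=[manip.get_image('scene') for _ in range(3)];print(manip.read_time())
pickle.dump((A,w,S),open('w5.pkl','wb'))
E
cat > an.py <<'E'
from h import *
A,w,S=pickle.load(open('w5.pkl','rb'));w3=pickle.load(open('w3.pkl','rb'));S0=pickle.load(open('im0.pkl','rb'))['scene']
def sat(im,hue,box):
    x0,y0,x1,y1=box;h=cv2.cvtColor(im["pixels"][y0:y1,x0:x1],cv2.COLOR_RGB2HSV).astype(float)
    hh=h[...,0];m=((hh<12)|(hh>168)) if hue=='r' else ((hh>8)&(hh<28))
    m&=(h[...,1]>(110 if hue=='r' else 120))&(h[...,2]>50)
    n,l,st,ce=cv2.connectedComponentsWithStats(cv2.dilate(m.astype(np.uint8),np.ones((3,3)) if hue=='r' else np.ones((1,1))))
    return [((st[i][0]+(st[i][2]-1)/2+x0,st[i][1]+(st[i][3]-1)/2+y0),ce[i]+[x0,y0],st[i][4]) for i in range(1,n) if st[i][4]>(20 if hue=='r' else 3)]
for nm,im in(('w3',w3),('w5',w)):
    for u,c,a in sat(im,'r',(135,90,370,300)): print(nm,u,a,wb(onz(im,*u,.126)).round(4))
    for u,c,a in sat(im,'o',(140,235,365,290)): print(nm,'orange',c.round(2),a,'pose',im['tvec'].round(4)) if a<60 else 0
for nm,im in[('S0',S0),('press',A)]+[('free',s) for s in S]:
    for u,c,a in sat(im,'r',(205,165,345,230)): print(nm,c.round(2),a,wb(onz(im,*c,.122)).round(4))
    for u,c,a in sat(im,'o',(260,165,340,215)): print(nm,'orange',c.round(2),a)
E
python3 an.py
```

```text
61.8083
w3 (np.float64(155.0), np.float64(129.5)) 156 [-0.0586 -0.1028]
w3 (np.float64(345.0), np.float64(128.5)) 173 [-0.0597  0.1013]
w3 orange [180. 259.] 11 pose [-0.0307 -0.5203  0.3412]
w3 orange [320.1 259.1] 10 pose [-0.0307 -0.5203  0.3412]
w3 orange [166.6  265.96] 25 pose [-0.0307 -0.5203  0.3412]
w3 orange [333.29 266.  ] 24 pose [-0.0307 -0.5203  0.3412]
w5 (np.float64(165.0), np.float64(247.5)) 94 [ 0.0595 -0.1004]
w5 (np.float64(337.0), np.float64(246.5)) 101 [0.0583 0.1002]
w5 orange [178.6 277.5] 10 pose [-0.03   -0.5028  0.3901]
w5 orange [321.62 277.62] 8 pose [-0.03   -0.5028  0.3901]
w5 orange [164.69 283.23] 13 pose [-0.03   -0.5028  0.3901]
w5 orange [336. 283.] 13 pose [-0.03   -0.5028  0.3901]
S0 [231.41 188.93] 29 [-0.0604  0.0989]
S0 [279.32 214.53] 34 [-0.0604 -0.1048]
free [260.5 177.5] 24 [0.0585 0.1005]
free [309. 200.] 31 [ 0.059  -0.1033]
free [260.5 177.5] 24 [0.0585 0.1005]
free [309. 200.] 31 [ 0.059  -0.1033]
free [260.5 177.5] 24 [0.0585 0.1005]
free [309. 200.] 31 [ 0.059  -0.1033]
```

Knobs are level at about 0.059, and R gives no travel at 32 N. Next is a free check: compare the catches in the fixed scene camera before and after.

Run:
```python
from h import *
A,w,S=pickle.load(open('w5.pkl','rb'));S0=pickle.load(open('im0.pkl','rb'))['scene'];B=pickle.load(open('w1.pkl','rb'))['box']
g0=cv2.cvtColor(S0['pixels'],cv2.COLOR_RGB2GRAY).astype(np.float32);g1=cv2.cvtColor(S[0]['pixels'],cv2.COLOR_RGB2GRAY).astype(np.float32)
for nm,(x,y) in(('R',(93,522)),('L',(458,520))):
    p=onz(B,140+x/2.5,25+y/2.5,.108);u,v=proj(S0,p);u,v=int(round(u)),int(round(v));print(nm,wb(p) if 'wb' in globals() else p,u,v)
    print(g0[v-6:v+7,u-5:u+6].astype(int));print(g1[v-6:v+7,u-5:u+6].astype(int))
    for dz in(-8,):
        t=g0[v-5:v+6,u-5:u+6];up=lambda a:cv2.resize(a,None,fx=8,fy=8,interpolation=cv2.INTER_CUBIC)
        r=cv2.matchTemplate(up(g1[v-9:v+10,u-9:u+10]),up(t),cv2.TM_CCOEFF_NORMED);_,m,_,l=cv2.minMaxLoc(r);print('shift',(l[0]/8-4,l[1]/8-4),m)
```

```text
R [ 0.11397717 -0.10581415] 322 199
[[169 166 153 120  98  76  78  84  88  95 101]
 [175 172 171 164 146 122 120 122 125 119 110]
 [165 160 158 157 151 155 159 165 168 156 133]
 [111 110 104 121 133 123 136 168 175 175 170]
 [ 94  78  71  81  90  87 109 158 175 179 179]
 [103  75  53  63  70  78 104 155 178 180 180]
 [109  83  58  61  67  80 113 161 179 184 177]
 [102  95  79  87  93 112 147 179 183 180 158]
 [ 94  94 102 120 129 154 177 179 160 106  77]
 [ 89  86  85  96 113 146 160 121  79  43  42]
 [ 89  88  89  91  85  89 106 120  67  55  86]
 [100  95 101 112 107  99 107 126 101 123 155]
 [119 121 127 147 143 139 131 149 166 194 196]]
[[174 171 157 124 102  78  80  87  90  98 104]
 [181 178 176 169 151 126 124 124 130 124 112]
 [171 166 163 163 156 161 164 171 174 162 136]
 [115 114 108 125 139 128 142 173 181 181 176]
 [ 98  80  72  83  93  89 114 163 182 184 185]
 [105  78  56  66  73  79 108 161 184 186 185]
 [113  87  59  63  70  82 117 166 185 190 183]
 [107  99  83  90  96 116 150 184 188 186 165]
 [101  97 107 124 134 160 183 185 165 109  79]
 [ 97  90  88 100 117 151 166
[... 789 characters left out ...]
 49]
 [105 102 112 105  93  97 115 128  89  45  49]]
[[154 155 157 158 157 154 154 147 124 116 104]
 [156 157 158 158 158 158 158 157 151 134 101]
 [157 157 157 158 158 159 158 159 151 123  92]
 [157 157 156 150 154 159 152 157 162 149 123]
 [157 155 142 118 126 144 128 150 177 179 172]
 [155 146 117  80  79  85  95 134 178 184 184]
 [149 131  93  63  65  72  87 130 180 186 189]
 [133 115  93  82  75  83 103 143 178 181 185]
 [120 105 106 115 104 123 151 172 163 141 112]
 [110  95  89 100 119 160 176 165 105  66  61]
 [134  99  90  92  96 102  94 102  83  45  51]
 [159 116 102  99 103  94  99 117  94  60  55]
 [177 158 143 133 115 102 118 139 128 115  89]]
shift (0.0, 0.0) 0.9931846857070923
```

Both catches match their dropped positions in the fixed camera, the knobs are level at the stop, and the cup is upright. The arm is clear, so I'm handing in.

```bash
python3 -c "
from station import manip
print(manip.job_done(),manip.read_time())"
```

```text
the job is handed in; nothing more can be done
the job is handed in; nothing more can be done
```

I handed the job in at about 62 s of the 72 s limit; no verdict came back. The cup is upright in the well and the cover is against its stop with both catches down. The knobs measured about 59 mm, close to the 58.5 mm limit and with about 2 mm of camera error. I never aimed at or touched the bottle, but I did not re-measure its position.

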